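Bolt the finds case shut past its spring catch

ROBOT

A 6-joint arm with a two-finger parallel gripper is mounted at the origin on the work surface. World frame = base frame: x ahead of the robot, y to its left, z up, the work surface at z = 0. Lengths are in m, angles in rad, forces in N, time in s.
With the tool pointing down it reaches from about 0.2 to 0.875 m from the base axis. Payload 3.4 kg.
Tool frame: the origin (TCP) lies on the centre line of the jaws, within the pads' length; the fingertips stand 17 mm ahead of it and the grasp point (between the pads) lies 2 mm behind it; z points along the fingers, y is the direction in which the jaws open and shut (so a half turn about z gives the same grasp; the last joint's range is limited). The gripper opens to 94 mm and grips with 3 to 60 N. Pads are 16 mm wide; open, the fingers measure 119 mm over their backs; the gripper's body (75 mm by 177 mm) begins 78 mm behind the grasp point.
Start: joints at [1.089, 0.276, 1.505, -0, 1.361, -0.121], TCP at [0.203, 0.538, 0.194] pointing down, gripper open.
Joint ranges: [-2.89, 2.89], [-0.75, 2.08], [0.22, 2.7], [-1.18, 4.32], [0.11, 2.71], [-2.7, 2.7]. Speed limits (rad/s): [2.57, 2.57, 3.14, 3.14, 3.14, 3.14].

INTERFACE

Orientations are given as a unit quaternion [w, x, y, z].
In Python, from cell import arm gives the robot as it stands.
- The arm moves only by the tool apply_moves, never from a script. Its argument "steps" is a list of rows, each an object with "jaw": the opening, from 0 (shut) to 1 (fully open); "travel": the shift along the tool's x, y, z in cm, a list of three; "turn": the turn about the tool's z in degrees. A call has 1 to 10 rows; each row is the pose to reach, as a shift and turn from the pose measured when the call began, along the tool's axes at that moment; what a row does not reach only later rows make up. A row lasts 1/10 s, in which the tool goes at most 50 mm and 8.59 degrees, less where a joint would pass 70% of its speed; a pose out of reach is approached as far as the arm can. A call with a gripper value outside its range is refused whole. The fingers move at their own pace and stop on an object; "newtons" is the grip in N (left out, the last holds). Time passes only in rows, so rows that repeat a pose let the fingers close. It gives the time, the measured TCP pose, the force and the opening at its end, in the units of the state.
- arm.read_state(): the state, without advancing time (a new reading comes with each control period).
- arm.read_camera(name): name is "scene" or "top" or "wrist"; returns the picture (384x512x3 uint8, red, green, blue); there is no depth.
- arm.camera_model(name): a dict with "fx", "fy", "cx", "cy" (pixels), "k1" (the pictures are not rectified: a ray, as slopes to the right and down, at radius r is drawn at 1 + k1 r^2 times it, then the intrinsics apply), "camera_from_world" (4x4, takes a point from world to camera coordinates); the wrist camera has in their place "hand_eye" (4x4, takes a point from camera to tool coordinates, whose origin is the TCP and whose axes are the flange's). Camera axes: x right, y up, looking along -z (the intrinsics and any distortion apply to the point x, -y, -z); pixel columns grow to the right and rows downward; lengths in m; the calibration is good to about 2 mm. A picture is of the moment at which its call begins: read the wrist's pose just before it. camera_model takes no time and is no camera call.
- arm.sign_off(): hands the job in, once; it reports no verdict.
The state is a dict: "time_s": time; "joint_pos": joint angles; "qvel": joint speeds; "joint_efforts": joint torques, N m; "tcp_pos": TCP position; "orientation": TCP orientation; "ft_force": force on the tool from outside, world axes, zero at the start; "ft_torque": the same for the moment, N m; "finger_gap": opening from 0.0 (shut) to 1.0 (fully open).
Only numpy, scipy, OpenCV 4.12 (cv2) and the standard library are available. Lean on these libraries where they do the work, as an engineer would, in place of code of your own. Each camera call takes 0.05 s, during which the arm holds its last target.

TASK

Bolt the lid of the grey finds case: with one fingertip press the long sprung catch bar down and keep it down while the other fingertip pushes the bolt's upright thumb lug, sliding the bolt all the way home through the keeper on the lid. Only once the bolt is fully home let the catch spring back up, then move clear. It is all done by pressing and pushing: leave the finds, glassware, tools and other loose things where they are, neither lifted nor shifted.

Things in the scene. Friction and masses are not known exactly. Their poses are not given: they have to be found in the camera images.
- case: Finds case: low grey steel box fixed to the bench, top 80 mm high. Origin at bench level; z up, x across the bolt (roughly away from the robot), y along it; spans x -95 to 135, y -180 to 165 mm. On top the bolt (steel bar 18 wide, top z 100, along y at x 0) runs under low staples (tops z 105); the catch bar lies parallel on its +x side. Between lug and catch bar nothing is higher than z 105 mm.
- bolt (a joint): Bolt's slide, m: 0 drawn, 0.052 fully home (end stop), growing towards the case's -y. Starts at 0 to 0.006. Friction about 2.5 N, no spring. Blocked at about 0.008 while the catch is up; locked at home beyond 0.046 once the catch is up. If the catch is let go part-way it springs into a half-way notch (0.024 to 0.030).
- lug_top (a point): Centre of the top of the bolt's thumb lug: upright steel plate 30 mm across the slide (x), 12 mm thick along it (y), top at z 150 mm, standing 50 mm above the bolt bar and moving with it. At bolt 0 it is at x 0, y +56 mm of the case. Push its +y face towards the case's -y.
- catch (a joint): How far the catch bar is pressed down, m: 0 up (rest), 0.010 bottomed. Spring: about 3 N to start, 8 N fully down; it springs back up by itself. The bolt is free when this exceeds about 0.0055.
- bar_top (a point): Centre of the top face of the catch bar: flat steel bar 24 mm wide (x), 130 mm long (y), parallel to the bolt, centre line 58 mm from the bolt's on the +x side (case x 58, y -10 to 120 mm); top at z 126 mm when up, 116 when bottomed. Moves straight down only; may be pressed anywhere, and a fingertip can slide along it while pressing.
- vial: Glass vial with black cap, 24 mm across, 45 tall, standing on the case's top on the -x side of the bolt. Origin at its underside. Leave alone.
- weight: Small brass weight, 26 mm across, 36 tall, on the case's top on the +x side of the catch bar. Origin at its underside. Leave alone.
- chainwheel: Corroded chain wheel, 175 mm across, hub 18 mm high, lying on the bench beyond the case. Origin under its centre. Leave alone.
- crank: Corroded crank with pedal, about 195 mm long, 20 mm high, on the bench to the left. Origin near the middle of the arm, at bench level. Leave alone.
- jar: Amber glass jar, 64 mm across, 95 tall, on the bench at one side. Origin at its underside. Leave alone.
- beaker: Clear glass beaker, 70 mm across, 85 tall, on the bench at the other side. Origin at its underside. Leave alone.
- brush: Wooden-handled brush lying on the bench to the right. Origin at its underside. Leave alone.

How it is judged:
On the way, in this order (a step that is already met when the one before it is completed fails the run):
1. the catch bar is pressed down (more than 6 mm) with the bolt still drawn (value of joint catch above 0.006 m and value of joint bolt below 0.011 m), for 0.1 s.
2. the bolt is slid home (more than 48 mm) with the catch still held down (value of joint bolt above 0.048 m and value of joint catch above 0.005 m), for 0.1 s.
At the end, for the whole second after the job is handed in: The bolt is home (more than 48 of 52 mm), the catch has sprung back up (less than 2 mm down), and every loose thing is within 20 mm of where it started, at rest (value of joint bolt above 0.048 m and value of joint catch below 0.002 m and distance of each of vial, weight, chainwheel, crank, jar, beaker, brush from where it was at the start of the episode below 0.02 m and linear speed of each of vial, weight, chainwheel, crank, jar, beaker, brush below 0.02 m/s); the robot touches nothing.
It fails at once if the catch comes up (less than 4 mm down) while the bolt is part-way (14 to 44 mm) (value of joint bolt between 0.014 and 0.044 m and value of joint catch below 0.004 m).
It fails at once if a loose thing is lifted, carried, toppled or pushed more than 20 mm (distance of any of vial, weight, chainwheel, crank, jar, beaker, brush from where it was at the start of the episode above 0.02 m or angle between any of vial, weight, chainwheel, crank, jar, beaker, brush's own z axis and vertical above 0.5 rad).
It also fails if it takes over 32 s, if anything falls off the work surface, if the arm or the gripper's body presses on something with over 40 N, if the wrist force passes 120 N, or if a joint passes its speed limit or range.

## Working session

There is one attempt and no reset: what is moved stays moved. The work goes in short steps, Python scripts to look and compute and a tool call to move; the robot and the scene stay as the last step left them, time stands still between calls to the robot, and variables do not carry over. Pictures are saved under pics/ and viewed, and the job is handed in when it is done.

Besides the shell and the picture viewer there is one more tool, called after "Call:" in YAML: its name, and indented under it one key for each argument. apply_moves: Moves the arm, as the interface text tells. Its arguments: {"type":"object","properties":{"steps":{"type":"array","items":{"type":"object","properties":{"jaw":{"type":"number"},"travel":{"type":"array","items":{"type":"number"}},"turn":{"type":"number"}}}},"newtons":{"type":"number"}},"required":["steps"]}

```bash
mkdir -p pics; cat > h.py <<'E'
import numpy as np, cv2, json
from cell import arm
def save(n,img): cv2.imwrite('pics/'+n,cv2.cvtColor(img,cv2.COLOR_RGB2BGR))
E
python3 - <<'E'
from h import *
s=arm.read_state(); print(s)
for c in ['scene','top','wrist']:
    save(c+'0.png',arm.read_camera(c)); print(c,arm.camera_model(c))
E
```

```text
{'time_s': 0.0, 'joint_pos': array([ 1.08899491e+00,  2.76561798e-01,  1.50609324e+00,  6.94982157e-06,
        1.36067076e+00, -1.21011210e-01]), 'qvel': array([-0.00156492,  0.00031321,  0.00033858,  0.00031017,  0.00010524,
        0.00073097]), 'joint_efforts': array([ 9.50347821e-04, -4.04580224e+01, -2.37227941e+01,  7.01160170e-02,
        3.46165092e-02, -1.38582859e-04]), 'tcp_pos': array([0.20272802, 0.53747361, 0.19353957]), 'orientation': array([-2.60499471e-04,  1.79418930e-01,  9.83772381e-01, -8.26502283e-04]), 'ft_force': array([0.44271137, 0.9117023 , 0.2831326 ]), 'ft_torque': array([ 0.02484811, -0.022763  , -0.01520855]), 'finger_gap': 0.9973665491034589}
scene {'fx': 396.37880474336794, 'fy': 396.37880474336794, 'cx': 244.75693611666, 'cy': 191.55775673468867, 'k1': -0.10066709272511863, 'camera_from_world': array([[-0.22573955,  0.97418103,  0.00360388,  0.17037026],
       [-0.66754318, -0.15737692,  0.727749  ,  0.29416694],
       [ 0.70952643,  0.16187598,  0.6858341 , -1.77533013],
       [ 0.        ,  0.        ,  0.        ,  1.        ]])}
top {'fx': 37
[... 182 characters left out ...]
01174968, -0.04258547],
       [ 0.98488449, -0.02658801,  0.17115964, -0.59899338],
       [-0.17140696, -0.00730269,  0.98517325, -1.34779213],
       [ 0.        ,  0.        ,  0.        ,  1.        ]])}
wrist {'fx': 294.75279342120166, 'fy': 294.75279342120166, 'cx': 253.1560735663915, 'cy': 187.03625697321766, 'k1': -0.07581854679731632, 'hand_eye': array([[ 9.79273604e-04,  9.57232353e-01,  2.89318618e-01,
         8.54553147e-02],
       [ 9.99999369e-01, -1.09677533e-03,  2.44007279e-04,
        -1.67820064e-04],
       [ 5.50889186e-04,  2.89318196e-01, -9.57232823e-01,
        -1.89471166e-01],
       [ 0.00000000e+00,  0.00000000e+00,  0.00000000e+00,
         1.00000000e+00]])}
```

View pics/top0.png

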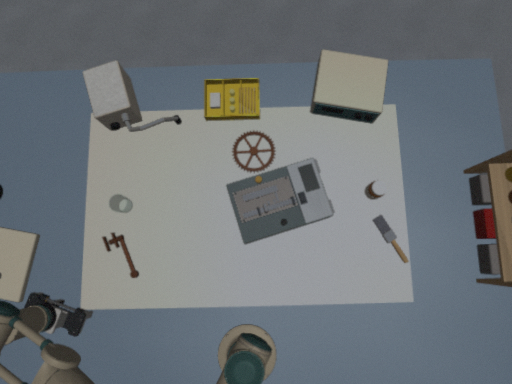

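View pics/scene0.png

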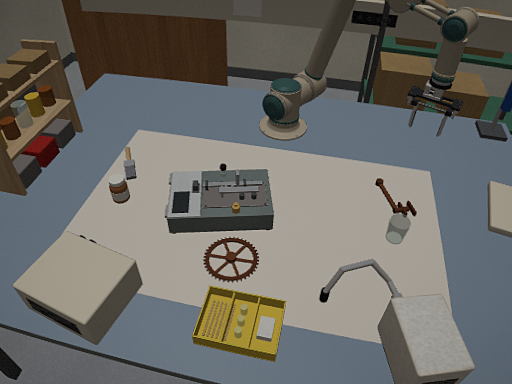

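View pics/wrist0.png

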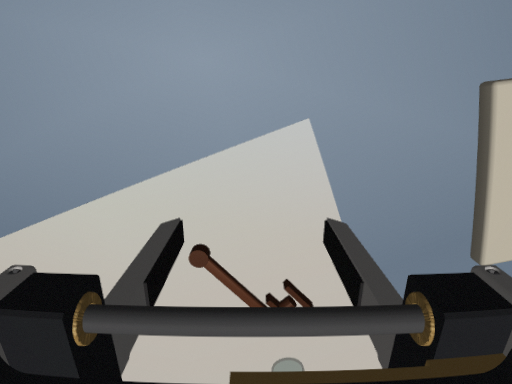

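The top view shows the case at about px (280,200) with its long axis tilted about 15°; the chainwheel is at (254,151), jar (378,189), beaker (121,204). I'll zoom in for detail.

```bash
python3 - <<'E'
import cv2
a=cv2.imread('pics/top0.png')[145:250,215:345]; cv2.imwrite('pics/topz.png',cv2.resize(a,None,fx=6,fy=5.6,interpolation=cv2.INTER_CUBIC))
a=cv2.imread('pics/scene0.png')[155:240,155:285]; cv2.imwrite('pics/scenez.png',cv2.resize(a,None,fx=6,fy=6,interpolation=cv2.INTER_CUBIC))
E
```

```text
(no output)
```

View pics/topz.png

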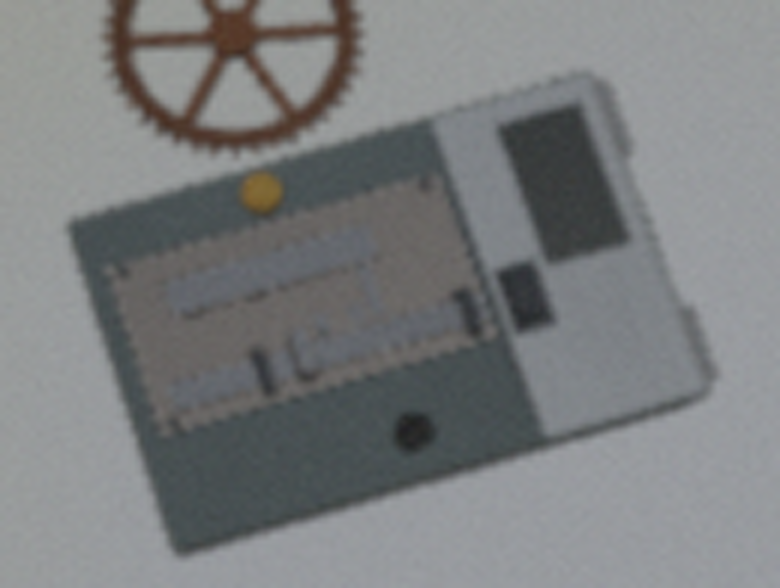

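View pics/scenez.png

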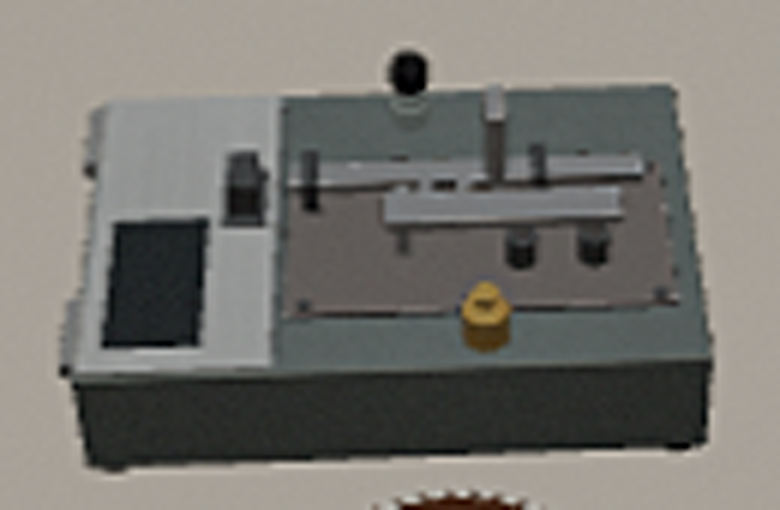

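```bash
cat >> h.py <<'E'
def cam(name,st=None):
    m=arm.camera_model(name)
    if name=='wrist':
        from scipy.spatial.transform import Rotation as R
        q=st['orientation']; T=np.eye(4); T[:3,:3]=R.from_quat([q[1],q[2],q[3],q[0]]).as_matrix(); T[:3,3]=st['tcp_pos']
        W=T@np.array(m['hand_eye'])
    else: W=np.linalg.inv(np.array(m['camera_from_world']))
    return m,W
def ray(px,mW):
    m,W=mW
    u=np.array([(px[0]-m['cx'])/m['fx'],(px[1]-m['cy'])/m['fy']]); p=u.copy()
    for _ in range(20): p=u/(1+m['k1']*(p@p))
    d=W[:3,:3]@np.array([p[0],-p[1],-1.]); return W[:3,3],d
def onz(px,z,mW):
    o,d=ray(px,mW); return o+d*(z-o[2])/d[2]
def proj(P,mW):
    m,W=mW; c=(np.linalg.inv(W)@np.append(P,1))[:3]; a=np.array([c[0],-c[1]])/-c[2]
    a=a*(1+m['k1']*(a@a)); return np.array([m['fx']*a[0]+m['cx'],m['fy']*a[1]+m['cy']])
E
python3 - <<'E'
from h import *
T=cam('top');S=cam('scene')
zt=lambda u,v:((u+.5)/6-.5+215,(v+.5)/5.6-.5+145)
zs=lambda u,v:((u+.5)/6-.5+155,(v+.5)/6-.5+155)
print(T[1][:3,3],S[1][:3,3])
def pr(n,p,z,c): print(n,(onz(p,z,c)*1000).round(1))
for n,u in [('++',(70,222)),('-+',(180,553))]: pr('T case'+n,zt(*u),.08,T)
for n,u in [('L-far',(166,280)),('Lnear',(178,316)),('Rfar',(370,230)),('Rnear',(378,263))]: pr('T bar'+n,zt(*u),.126,T)
for n,u in [('R-far(near cam)',(387,222)),('R',(385,193)),('L+x',(621,216)),('L',(623,187))]: pr('S bar '+n,zs(*u),.126,S)
for n,u in [('++',(710,362)),('-+',(676,88))]: pr('S case'+n,zs(*u),.08,S)
pr('lugtop T',zt(300,355),.15,T)
pr('lugtop S',zs(495,100),.15,S)
pr('vial T',zt(413,430),.125,T); pr('vial S',zs(409,68),.125,S)
pr('wt T',zt(262,190),.116,T); pr('wt S',zs(486,300),.116,S)
E
```

```text
[ 0.35785609 -0.06833783  1.42983187] [1.49447209 0.16770693 1.00288825]
T case++ [618.2  59.8  80. ]
T case-+ [398.9  -4.3  80. ]
T barL-far [570.1  -1.4 126. ]
T barLnear [546.7  -8.1 126. ]
T barRfar [ 599.2 -123.7  126. ]
T barRnear [ 577.7 -127.8  126. ]
S bar R-far(near cam) [ 606.4 -119.8  126. ]
S bar R [ 584.5 -127.2  126. ]
S bar L+x [572.9   1.7 126. ]
S bar L [550.  -2. 126.]
S case++ [625.2  62.1  80. ]
S case-+ [406.5   2.5  80. ]
lugtop T [516.9 -79.5 150. ]
lugtop S [522.2 -80.6 150. ]
vial T [ 470.7 -144.8  125. ]
vial S [ 477.4 -143.1  125. ]
wt T [629.1 -59.9 116. ]
wt S [641.9 -56.3 116. ]
```

```bash
cat >> h.py <<'E'
from scipy.spatial.transform import Rotation as R
def go(target,yawy):
    s=arm.read_state(); q=s['orientation']; M=R.from_quat([q[1],q[2],q[3],q[0]]).as_matrix()
    t=M.T@(np.array(target)-s['tcp_pos'])*100
    a=np.degrees(np.arctan2(M[1,1],M[0,1])); 
    print('t',s['time_s'],'tcp',s['tcp_pos'].round(4),'F',s['ft_force'].round(1),'gap',round(s['finger_gap'],3),'travel',t.round(2),'turn',round(a-yawy,2),'tilt z',M[:,2].round(4)); return s
E
python3 - <<'E'
from h import *
go([.542,-.045,.24],15)
go([.372,.25,.27],42)
E
```

```text
t 0.15 tcp [0.2028 0.5376 0.1937] F [-0.5 -0.7 -0.2] gap 1.001 travel [-52.3  -42.54  -4.58] turn 54.33 tilt z [-6.0e-04 -1.2e-03 -1.0e+00]
t 0.15 tcp [0.2028 0.5376 0.1937] F [-0.5 -0.7 -0.2] gap 1.001 travel [-25.98 -20.94  -7.6 ] turn 27.33 tilt z [-6.0e-04 -1.2e-03 -1.0e+00]
```

Call:
apply_moves:
  steps:
    - {"jaw": 0.49,"travel": [-2,-1.5,-2],"turn": 3}
    - {"jaw": 0.49,"travel": [-5,-4,-4],"turn": 6}
    - {"jaw": 0.49,"travel": [-8.5,-7,-6],"turn": 10}
    - {"jaw": 0.49,"travel": [-12,-9.5,-7],"turn": 13}
    - {"jaw": 0.49,"travel": [-15.5,-12.5,-7.5],"turn": 17}
    - {"jaw": 0.49,"travel": [-19,-15,-7.5],"turn": 20}
    - {"jaw": 0.49,"travel": [-22.5,-18,-7.5],"turn": 24}
    - {"jaw": 0.49,"travel": [-26,-21,-7.5],"turn": 27}
    - {"jaw": 0.49,"travel": [-29.5,-24,-7.5],"turn": 31}
    - {"jaw": 0.49,"travel": [-33,-27,-7.5],"turn": 34}

```text
time_s: 1.15
tcp_pos: [0.4166, 0.1668, 0.269]
orientation: [0.0, 0.46, 0.888, -0.001]
ft_force: [0.7, 0.2, -0.7]
finger_gap: 0.486
```

```bash
python3 - <<'E'
from h import *
go([.542,-.045,.24],15)
E
```

```text
t 1.15 tcp [0.4166 0.1668 0.269 ] F [ 0.7  0.2 -0.7] gap 0.486 travel [-24.54  -1.96   2.91] turn 20.19 tilt z [-5.e-04 -1.e-03 -1.e+00]
```

Call:
apply_moves:
  steps:
    - {"jaw": 0.49,"travel": [-4,-0.3,0.5],"turn": 4}
    - {"jaw": 0.49,"travel": [-8,-0.6,1],"turn": 7}
    - {"jaw": 0.49,"travel": [-12,-1,1.5],"turn": 11}
    - {"jaw": 0.49,"travel": [-16,-1.3,2],"turn": 14}
    - {"jaw": 0.49,"travel": [-20,-1.6,2.5],"turn": 17}
    - {"jaw": 0.49,"travel": [-23.5,-1.9,2.9],"turn": 20.2}
    - {"jaw": 0.49,"travel": [-24.5,-2,2.9],"turn": 20.2}
    - {"jaw": 0.49,"travel": [-24.5,-2,2.9],"turn": 20.2}
    - {"jaw": 0.49,"travel": [-24.5,-2,2.9],"turn": 20.2}

```text
time_s: 2.05
tcp_pos: [0.5407, -0.044, 0.2401]
orientation: [-0.001, 0.609, 0.794, -0.0]
ft_force: [1.3, -0.1, -0.0]
finger_gap: 0.491
```

```bash
python3 - <<'E'
from h import *
go([.542,-.045,.24],15)
save('wrist1.png',arm.read_camera('wrist'))
E
```

```text
t 2.05 tcp [ 0.5407 -0.044   0.2401] F [ 1.3 -0.1 -0. ] gap 0.491 travel [-0.13  0.09  0.01] turn 0.03 tilt z [-1.5e-03  1.0e-04 -1.0e+00]
```

View pics/wrist1.png

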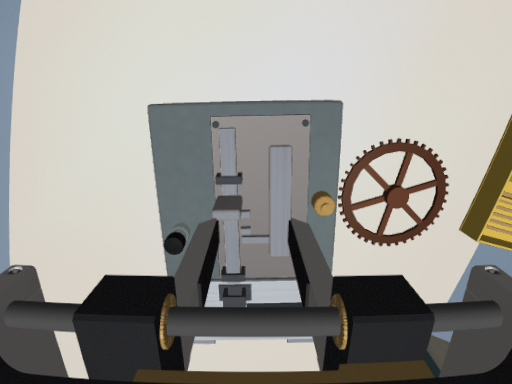

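```bash
python3 - <<'E'
import cv2
a=cv2.imread('pics/wrist1.png')[90:290,140:350]; cv2.imwrite('pics/w1z.png',cv2.resize(a,None,fx=3,fy=3,interpolation=cv2.INTER_CUBIC))
E
```

```text
(no output)
```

View pics/w1z.png

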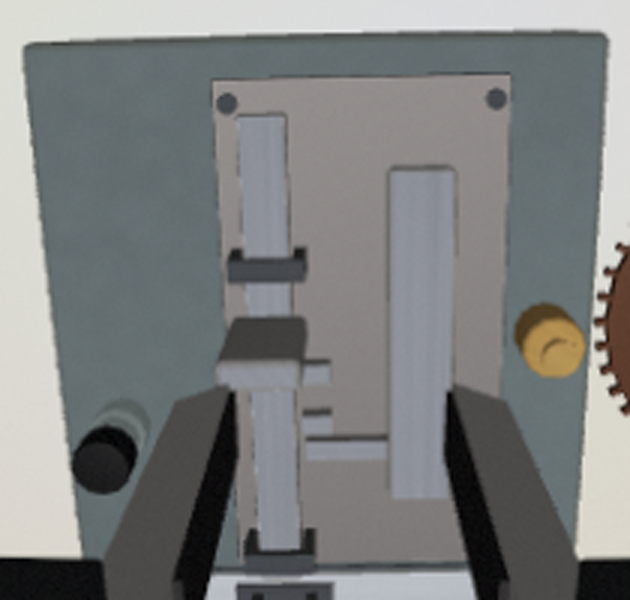

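```bash
python3 - <<'E'
from h import *
s=arm.read_state(); C=cam('wrist',s)
zw=lambda u,v:((u+.5)/3-.5+140,(v+.5)/3-.5+90)
def pr(n,u,z):
    p=onz(zw(*u),z,C)*1000; print(n,p.round(1)); return p
b=[pr('bar',u,.126) for u in [(389,168),(456,168),(452,498),(391,498)]]
l=[pr('lug+y',u,.15) for u in [(217,361),(304,361),(302,387),(218,387)]]
c=[pr('case',u,.08) for u in [(25,45),(608,33)]]
v=pr('vial',(104,460),.125);w=pr('wt',(554,350),.116)
d=(b[0]+b[1]-b[2]-b[3])[:2]; L=np.linalg.norm(d)/2; e=d/np.linalg.norm(d); yaw=np.degrees(np.arctan2(-e[0],e[1]))
print('len',L,'yaw',yaw, 'case yaw',np.degrees(np.arctan2(*(c[1]-c[0])[[1,0]])), 'lug yaw',np.degrees(np.arctan2(*(l[1]-l[0])[[1,0]])))
for yw in (yaw,15):
    a=np.radians(yw); ex=np.array([np.cos(a),np.sin(a)]); ey=np.array([-ex[1],ex[0]])
    bc=np.mean(b,0)[:2]; O=bc-58*ex-55*ey
    f=lambda p:((p[:2]-O)@ex,(p[:2]-O)@ey)
    print(yw,'O',O)
    for n,p in [('lug',np.mean(l,0)),('lug+yface',(l[0]+l[1])/2),('c-+',c[0]),('c++',c[1]),('vial',v),('wt',w),('b0',b[0]),('b2',b[2])]: print(n,np.round(f(p),1))
E
```

```text
bar [546.2  -3.  126. ]
bar [568.6   3.1 126. ]
bar [ 605.4 -119.8  126. ]
bar [ 582.5 -126.   126. ]
lug+y [505.8 -78.  150. ]
lug+y [534.3 -70.3 150. ]
lug+y [536.  -79.7 150. ]
lug+y [508.3 -87.3 150. ]
case [401.4   0.6  80. ]
case [617.4  63.4  80. ]
vial [ 471.5 -140.   125. ]
wt [626.9 -54.4 116. ]
len 128.2910065516787 yaw 16.536935030778093 case yaw 16.20840461303496 lug yaw 15.226080788638834
16.536935030778093 O [ 535.71910419 -130.64375508]
lug [ 0.8 53.9]
lug+yface [ 1.1 58.6]
c-+ [-91.4 164. ]
c++ [133.6 162.7]
vial [-64.2   9.4]
wt [109.1  47.1]
b0 [ 46.4 119.4]
b2 [69.9 -9.5]
15 O [ 533.87653202 -129.54743959]
lug [ 0.8 52.3]
lug+yface [ 1.  57.1]
c-+ [-94.3 160. ]
c++ [130.6 164.7]
vial [-63.    6.1]
wt [109.3  48.5]
b0 [ 44.7 119.1]
b2 [71.6 -9.1]
```

```bash
python3 - <<'E'
from h import *
go([.542,-.049,.148],16)
E
```

```text
t 2.1 tcp [ 0.5407 -0.0436  0.2404] F [ 0.3  0.3 -0.2] gap 0.49 travel [-0.55 -0.01  9.24] turn -0.93 tilt z [-9.e-04 -1.e-04 -1.e+00]
```

Call:
apply_moves:
  steps:
    - {"jaw": 0.49,"travel": [-0.3,0,2],"turn": -1}
    - {"jaw": 0.49,"travel": [-0.5,0,4],"turn": -1}
    - {"jaw": 0.49,"travel": [-0.5,0,6],"turn": -1}
    - {"jaw": 0.49,"travel": [-0.5,0,8],"turn": -1}
    - {"jaw": 0.49,"travel": [-0.5,0,9.2],"turn": -1}
    - {"jaw": 0.49,"travel": [-0.5,0,9.2],"turn": -1}
    - {"jaw": 0.49,"travel": [-0.5,0,9.2],"turn": -1}

```text
time_s: 2.8
tcp_pos: [0.5422, -0.0478, 0.1491]
orientation: [0.0, 0.601, 0.799, -0.0]
ft_force: [-0.5, 0.0, 0.4]
finger_gap: 0.49
```

```bash
python3 - <<'E'
from h import *
s=go([.542,-.049,.134],16)
save('wrist2.png',arm.read_camera('wrist'))
a=arm.read_camera('scene')[130:240,155:285]; save('scene2.png',cv2.resize(a,None,fx=5,fy=5,interpolation=cv2.INTER_CUBIC))
E
```

```text
t 2.8 tcp [ 0.5422 -0.0478  0.1491] F [-0.5  0.   0.4] gap 0.49 travel [-0.11 -0.05  1.51] turn 0.13 tilt z [ 1.e-04 -2.e-04 -1.e+00]
```

View pics/wrist2.png

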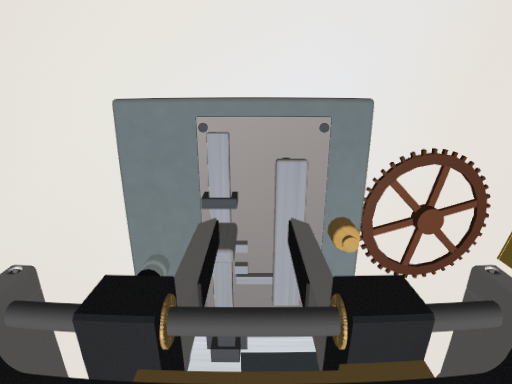

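View pics/scene2.png

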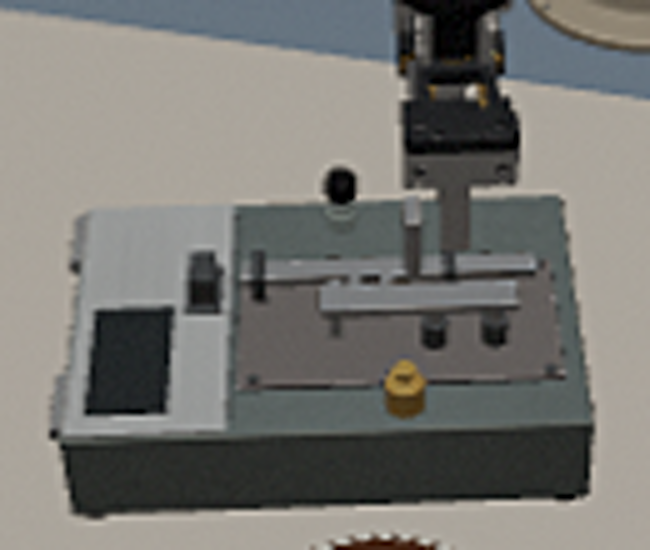

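The scene view shows the visible finger's lower end near zoom (455,250), i.e. px (246,180), with the bar at zoom (320–520, 295). I'll check this against the expected tip projection.

```bash
python3 - <<'E'
from h import *
s=arm.read_state();S=cam('scene');C=cam('wrist',s)
q=s['orientation'];M=R.from_quat([q[1],q[2],q[3],q[0]]).as_matrix()
a=np.radians(16);O=np.array([.535,-.1302]);ex=np.array([np.cos(a),np.sin(a)]);ey=np.array([-ex[1],ex[0]])
for sg in (-1,1):
  for yy in (.023,.029,.0355):
    P=s['tcp_pos']+M@np.array([0,sg*yy,.017]); p=proj(P,S)
    print(sg,yy,P.round(4),'case',(P[:2]-O)@ex*1000,(P[:2]-O)@ey*1000,'scene zoom',((p-[155,130])*5).round(0),'wrist',proj(P,C).round(0))
for P in [(58,120,126),(58,-10,126),(0,56,150)]:
    w=np.append(O+ex*P[0]/1e3+ey*P[1]/1e3,P[2]/1e3); print(P,((proj(w,S)-[155,130])*5).round(0),proj(w,C).round(0))
E
```

```text
-1 0.023 [ 0.5207 -0.0547  0.1326] case 7.045391498672752 76.52336679313008 scene zoom [449. 230.] wrist [224. 216.]
-1 0.029 [ 0.5149 -0.0564  0.1326] case 1.045405442264934 76.51266642107949 scene zoom [448. 225.] wrist [216. 216.]
-1 0.0355 [ 0.5087 -0.0582  0.1326] case -5.454579452176827 76.50107435135799 scene zoom [448. 218.] wrist [207. 216.]
1 0.023 [ 0.5649 -0.0419  0.1326] case 53.04528459779911 76.60540297885137 scene zoom [453. 277.] wrist [284. 216.]
1 0.029 [ 0.5706 -0.0403  0.1327] case 59.045270654206824 76.61610335090201 scene zoom [453. 283.] wrist [292. 216.]
1 0.0355 [ 0.5769 -0.0385  0.1327] case 65.54525554864858 76.6276954206235 scene zoom [454. 290.] wrist [301. 216.]
(58, 120, 126) [519. 287.] [292. 157.]
(58, -10, 126) [320. 294.] [286. 305.]
(0, 56, 150) [418. 205.] [212. 251.]
```

```bash
python3 - <<'E'
from h import *
a=arm.read_camera('scene')[160:200,215:270]; a=cv2.convertScaleAbs(a,alpha=1.5,beta=0); save('scene3.png',cv2.resize(a,None,fx=14,fy=14,interpolation=cv2.INTER_NEAREST))
E
```

```text
(no output)
```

View pics/scene3.png

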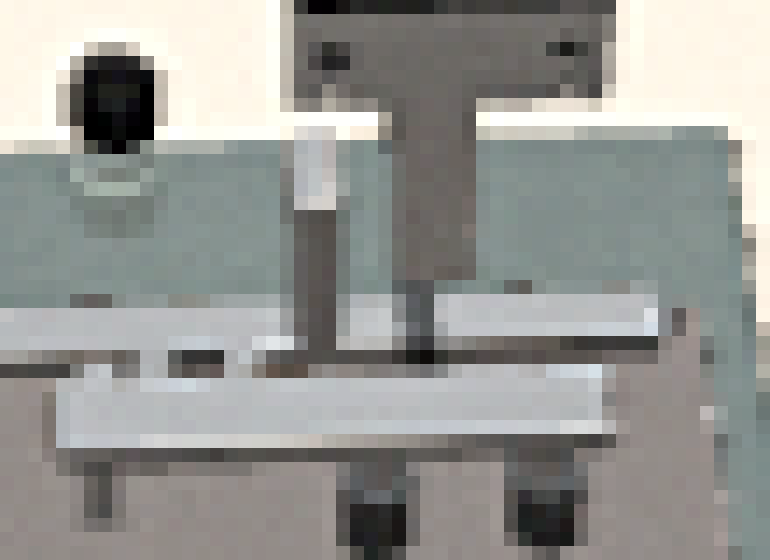

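```bash
python3 - <<'E'
from h import *
s=arm.read_state();S=cam('scene');C=cam('wrist',s)
q=s['orientation'];M=R.from_quat([q[1],q[2],q[3],q[0]]).as_matrix()
for z in (.017,.010,.005,0):
  for x in (-.008,.008):
    print(z,x,[ (proj(s['tcp_pos']+M@np.array([x,y,z]),C).round(1).tolist()) for y in (.023,.0355)], ((proj(s['tcp_pos']+M@np.array([x,.0355,z]),S)-[215,160])*14).round(0))
a=cv2.imread('pics/wrist2.png')[190:310,170:350]; cv2.imwrite('pics/w2z.png',cv2.resize(cv2.convertScaleAbs(a,alpha=1.6),None,fx=4.4,fy=4.4,interpolation=cv2.INTER_CUBIC))
E
```

```text
0.017 -0.008 [[284.1, 225.4], [300.4, 225.3]] [395. 392.]
0.017 0.008 [[284.8, 205.7], [301.5, 205.7]] [464. 390.]
0.01 -0.008 [[285.0, 229.3], [301.8, 229.2]] [395. 370.]
0.01 0.008 [[285.8, 209.1], [303.0, 209.1]] [465. 368.]
0.005 -0.008 [[285.7, 232.2], [302.9, 232.2]] [395. 354.]
0.005 0.008 [[286.5, 211.6], [304.1, 211.6]] [465. 352.]
0 -0.008 [[286.5, 235.3], [304.0, 235.2]] [395. 338.]
0 0.008 [[287.3, 214.3], [305.3, 214.3]] [465. 336.]
```

View pics/w2z.png

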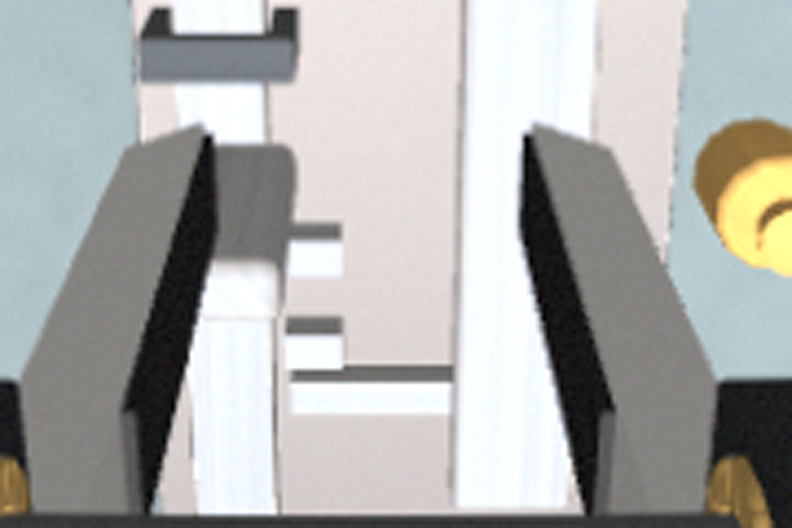

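The tips look roughly 20 mm higher than the stated 17 mm lead gives: wrist px (291,218) for the inner tip edge, and scene end row 180 against 186 predicted. Contact force will settle it, so I'll descend gently.

Call:
apply_moves:
  steps:
    - {"jaw": 0.49,"travel": [0,0,0.2],"turn": 0}
    - {"jaw": 0.49,"travel": [0,0,0.4],"turn": 0}
    - {"jaw": 0.49,"travel": [0,0,0.6],"turn": 0}
    - {"jaw": 0.49,"travel": [0,0,0.8],"turn": 0}
    - {"jaw": 0.49,"travel": [0,0,0.9],"turn": 0}
    - {"jaw": 0.49,"travel": [0,0,0.9],"turn": 0}

```text
time_s: 3.55
tcp_pos: [0.5426, -0.0484, 0.1403]
orientation: [0.0, 0.601, 0.799, 0.0]
ft_force: [0.5, -0.4, 0.6]
finger_gap: 0.491
```

No contact at nominal tip z 0.123, which confirms the tips are higher. I'll carry on down.

Call:
apply_moves:
  steps:
    - {"jaw": 0.49,"travel": [0,0,0.2],"turn": 0}
    - {"jaw": 0.49,"travel": [0,0,0.4],"turn": 0}
    - {"jaw": 0.49,"travel": [0,0,0.6],"turn": 0}
    - {"jaw": 0.49,"travel": [0,0,0.8],"turn": 0}
    - {"jaw": 0.49,"travel": [0,0,0.8],"turn": 0}

```text
time_s: 4.05
tcp_pos: [0.5423, -0.0484, 0.1319]
orientation: [0.0, 0.601, 0.799, -0.0]
ft_force: [-0.2, -0.2, -0.2]
finger_gap: 0.491
```

```bash
python3 - <<'E'
from h import *
go([.542,-.049,.13],16)
a=arm.read_camera('scene')[160:200,215:270]; a=cv2.convertScaleAbs(a,alpha=1.5,beta=0); save('scene4.png',cv2.resize(a,None,fx=14,fy=14,interpolation=cv2.INTER_NEAREST))
a=arm.read_camera('wrist')[130:330,140:380]; save('w4.png',cv2.resize(cv2.convertScaleAbs(a,alpha=1.4),None,fx=3,fy=3,interpolation=cv2.INTER_CUBIC))
E
```

```text
t 4.05 tcp [ 0.5423 -0.0484  0.1319] F [-0.2 -0.2 -0.2] gap 0.491 travel [-0.05 -0.05  0.19] turn 0.09 tilt z [ 1.e-04 -3.e-04 -1.e+00]
```

View pics/scene4.png

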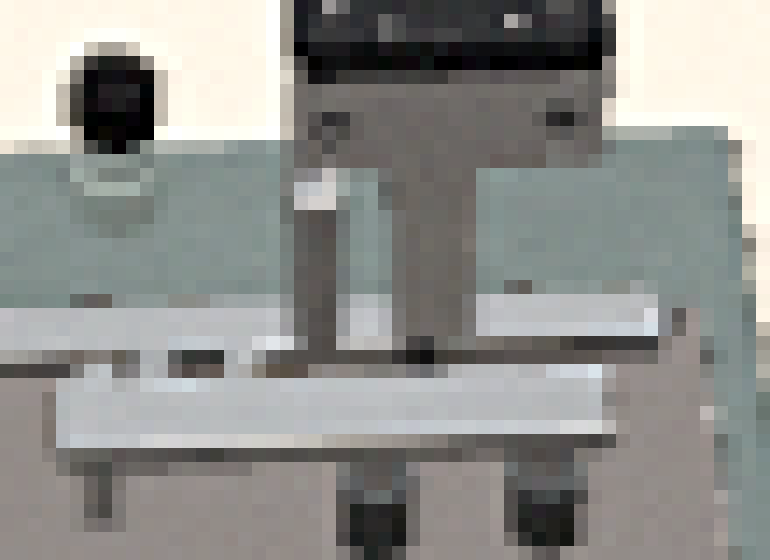

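View pics/w4.png

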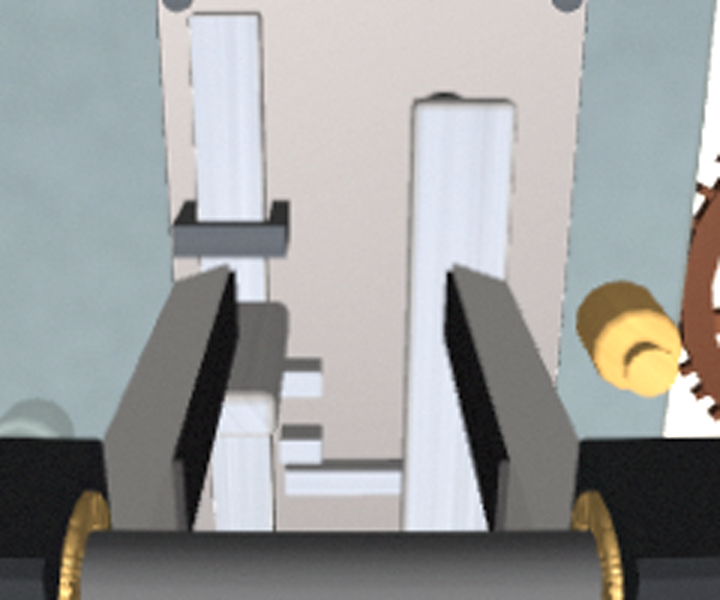

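Finger end now at scene row 350/14; it moves about 4 zoom px per mm, so contact should come near TCP z ≈ 0.117. I'll keep going down in small steps.

Call:
apply_moves:
  steps:
    - {"jaw": 0.49,"travel": [0,0,0.3],"turn": 0}
    - {"jaw": 0.49,"travel": [0,0,0.6],"turn": 0}
    - {"jaw": 0.49,"travel": [0,0,0.8],"turn": 0}
    - {"jaw": 0.49,"travel": [0,0,1.0],"turn": 0}
    - {"jaw": 0.49,"travel": [0,0,1.2],"turn": 0}
    - {"jaw": 0.49,"travel": [0,0,1.2],"turn": 0}

```text
time_s: 4.75
tcp_pos: [0.5423, -0.0484, 0.1199]
orientation: [0.0, 0.601, 0.799, -0.0]
ft_force: [-0.6, -0.1, 0.4]
finger_gap: 0.491
```

Call:
apply_moves:
  steps:
    - {"jaw": 0.49,"travel": [0,0,0.2],"turn": 0}
    - {"jaw": 0.49,"travel": [0,0,0.4],"turn": 0}
    - {"jaw": 0.49,"travel": [0,0,0.4],"turn": 0}

```text
time_s: 5.05
tcp_pos: [0.5421, -0.0483, 0.1155]
orientation: [-0.0, 0.601, 0.799, -0.0]
ft_force: [0.7, -0.3, -0.5]
finger_gap: 0.487
```

```bash
python3 - <<'E'
from h import *
go([.542,-.049,.13],16)
a=arm.read_camera('scene')[160:200,215:270]; a=cv2.convertScaleAbs(a,alpha=1.5,beta=0); save('scene5.png',cv2.resize(a,None,fx=14,fy=14,interpolation=cv2.INTER_NEAREST))
E
```

```text
t 5.05 tcp [ 0.5421 -0.0483  0.1155] F [ 0.7 -0.3 -0.5] gap 0.487 travel [-0.06 -0.03 -1.45] turn 0.09 tilt z [-5.e-04 -2.e-04 -1.e+00]
```

View pics/scene5.png

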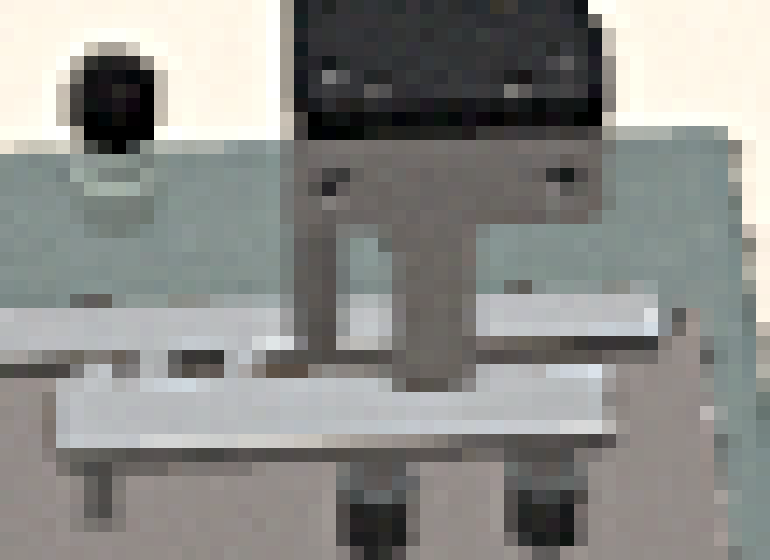

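Call:
apply_moves:
  steps:
    - {"jaw": 0.49,"travel": [0,0,0.2],"turn": 0}
    - {"jaw": 0.49,"travel": [0,0,0.4],"turn": 0}
    - {"jaw": 0.49,"travel": [0,0,0.5],"turn": 0}
    - {"jaw": 0.49,"travel": [0,0,0.5],"turn": 0}

```text
time_s: 5.5
tcp_pos: [0.5425, -0.0484, 0.111]
orientation: [0.0, 0.601, 0.799, 0.0]
ft_force: [-0.1, 1.0, 5.0]
finger_gap: 0.489
```

Call:
apply_moves:
  steps:
    - {"jaw": 0.49,"travel": [0,0,0.1],"turn": 0}
    - {"jaw": 0.49,"travel": [0,0,0.2],"turn": 0}
    - {"jaw": 0.49,"travel": [0,0,0.2],"turn": 0}

```text
time_s: 5.8
tcp_pos: [0.5426, -0.0484, 0.1092]
orientation: [0.0, 0.601, 0.799, 0.0]
ft_force: [-1.4, 0.3, 5.6]
finger_gap: 0.489
```

Contact, with a spring-like slope: about 5 N at z 0.111. I'll press further, to about 8 N.

Call:
apply_moves:
  steps:
    - {"jaw": 0.49,"travel": [0,0,0.1],"turn": 0}
    - {"jaw": 0.49,"travel": [0,0,0.2],"turn": 0}
    - {"jaw": 0.49,"travel": [0,0,0.35],"turn": 0}
    - {"jaw": 0.49,"travel": [0,0,0.35],"turn": 0}

```text
time_s: 6.2
tcp_pos: [0.5426, -0.0484, 0.106]
orientation: [0.001, 0.601, 0.799, 0.0]
ft_force: [-0.5, 0.4, 6.5]
finger_gap: 0.489
```

```bash
python3 - <<'E'
from h import *
go([.542,-.049,.13],16); print(arm.read_state()['ft_torque'])
a=arm.read_camera('scene')[160:200,215:270]; a=cv2.convertScaleAbs(a,alpha=1.5,beta=0); save('scene6.png',cv2.resize(a,None,fx=14,fy=14,interpolation=cv2.INTER_NEAREST))
go([.542,-.049,.13],16)
E
```

```text
t 6.2 tcp [ 0.5426 -0.0484  0.106 ] F [-0.5  0.4  6.5] gap 0.489 travel [-0.05 -0.08 -2.4 ] turn 0.09 tilt z [ 1.1e-03 -4.0e-04 -1.0e+00]
[0.0546993  0.19596096 0.02367722]
t 6.25 tcp [ 0.5426 -0.0483  0.1061] F [-2.2 -0.1  6.6] gap 0.492 travel [-0.05 -0.08 -2.39] turn 0.09 tilt z [ 1.2e-03 -4.0e-04 -1.0e+00]
```

View pics/scene6.png

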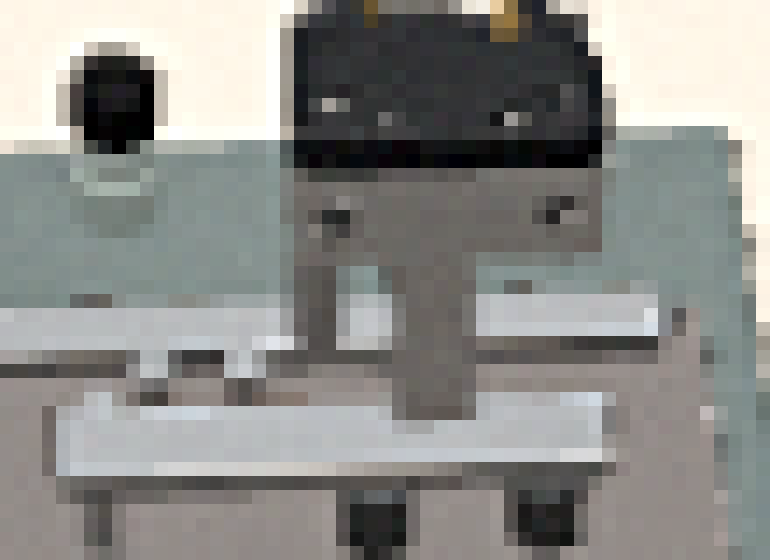

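The bar has visibly dropped about 8.7 mm (bar edge row 433→462) with 6.6 N, while the lug hasn't moved. Now sliding along tool −x.

Call:
apply_moves:
  steps:
    - {"jaw": 0.49,"travel": [-0.3,0,0.05],"turn": 0}
    - {"jaw": 0.49,"travel": [-0.6,0,0.08],"turn": 0}
    - {"jaw": 0.49,"travel": [-0.9,0,0.08],"turn": 0}
    - {"jaw": 0.49,"travel": [-1.2,0,0.08],"turn": 0}
    - {"jaw": 0.49,"travel": [-1.5,0,0.08],"turn": 0}
    - {"jaw": 0.49,"travel": [-1.8,0,0.08],"turn": 0}
    - {"jaw": 0.49,"travel": [-2.1,0,0.08],"turn": 0}

```text
time_s: 6.95
tcp_pos: [0.5476, -0.0651, 0.1056]
orientation: [-0.002, 0.602, 0.799, 0.002]
ft_force: [-2.2, 7.4, 8.2]
finger_gap: 0.489
```

```bash
python3 - <<'E'
from h import *
go([.542,-.049,.13],16); print(arm.read_state()['ft_torque'])
a=arm.read_camera('scene')[160:200,215:270]; a=cv2.convertScaleAbs(a,alpha=1.5,beta=0); save('scene7.png',cv2.resize(a,None,fx=14,fy=14,interpolation=cv2.INTER_NEAREST))
E
```

```text
t 6.95 tcp [ 0.5476 -0.0651  0.1056] F [-2.2  7.4  8.2] gap 0.489 travel [ 1.72 -0.09 -2.43] turn 0.03 tilt z [-2.e-04  6.e-03 -1.e+00]
[1.44108348 0.36292892 0.02055515]
```

View pics/scene7.png

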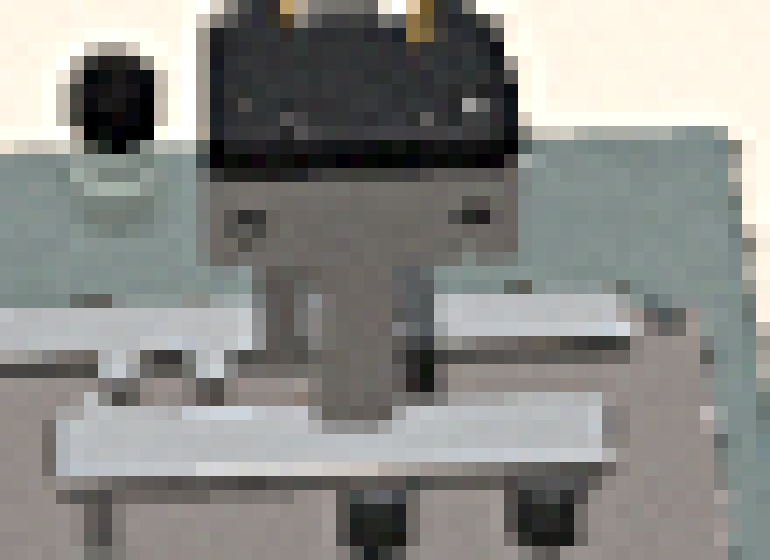

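The bolt is following (its tail end moved from 658 to 630) and the catch is still down. I'll continue the slide.

Call:
apply_moves:
  steps:
    - {"jaw": 0.49,"travel": [-0.6,0,0.03],"turn": 0}
    - {"jaw": 0.49,"travel": [-0.9,0,0.03],"turn": 0}
    - {"jaw": 0.49,"travel": [-1.2,0,0.03],"turn": 0}
    - {"jaw": 0.49,"travel": [-1.5,0,0.03],"turn": 0}
    - {"jaw": 0.49,"travel": [-1.8,0,0.03],"turn": 0}

```text
time_s: 7.5
tcp_pos: [0.5518, -0.0795, 0.1056]
orientation: [-0.004, 0.602, 0.799, 0.004]
ft_force: [-3.3, 8.0, 8.9]
finger_gap: 0.49
```

Call:
apply_moves:
  steps:
    - {"jaw": 0.49,"travel": [-0.6,0,0.03],"turn": 0}
    - {"jaw": 0.49,"travel": [-0.9,0,0.03],"turn": 0}
    - {"jaw": 0.49,"travel": [-1.2,0,0.03],"turn": 0}
    - {"jaw": 0.49,"travel": [-1.5,0,0.03],"turn": 0}
    - {"jaw": 0.49,"travel": [-1.8,0,0.03],"turn": 0}
    - {"jaw": 0.49,"travel": [-2.1,0,0.03],"turn": 0}
    - {"jaw": 0.49,"travel": [-2.3,0,0.03],"turn": 0}

```text
time_s: 8.2
tcp_pos: [0.5573, -0.0984, 0.1056]
orientation: [-0.006, 0.602, 0.798, 0.006]
ft_force: [-1.7, 7.6, 9.6]
finger_gap: 0.487
```

```bash
python3 - <<'E'
from h import *
go([.542,-.049,.13],16); print(arm.read_state()['ft_torque'])
a=arm.read_camera('scene')[160:200,215:270]; a=cv2.convertScaleAbs(a,alpha=1.5,beta=0); save('scene8.png',cv2.resize(a,None,fx=14,fy=14,interpolation=cv2.INTER_NEAREST))
E
```

```text
t 8.2 tcp [ 0.5573 -0.0984  0.1056] F [-1.7  7.6  9.6] gap 0.487 travel [ 5.21 -0.11 -2.35] turn -0.06 tilt z [-0.0029  0.0176 -0.9998]
[1.34877239 0.3158767  0.08804405]
```

View pics/scene8.png

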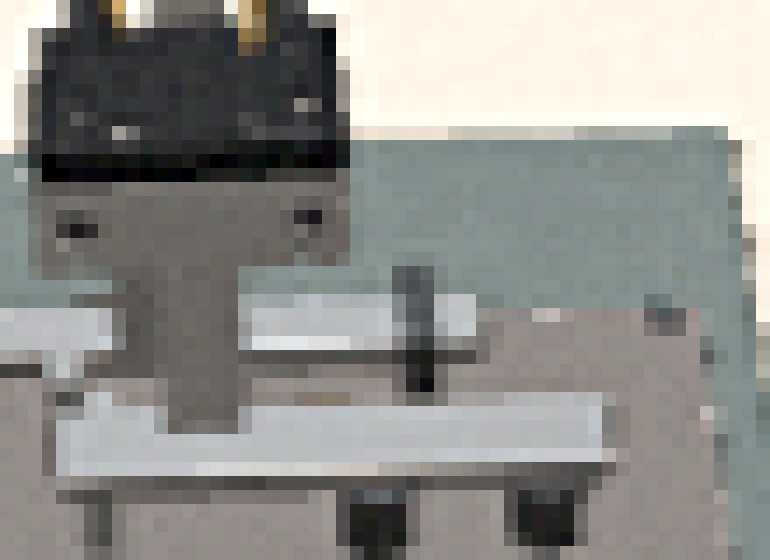

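Bolt tail now at 476, so the bolt is about 44 mm in and the catch is still down. Continuing to the end stop while watching force.

Call:
apply_moves:
  steps:
    - {"jaw": 0.49,"travel": [-0.5,0,0.02],"turn": 0}
    - {"jaw": 0.49,"travel": [-0.8,0,0.02],"turn": 0}
    - {"jaw": 0.49,"travel": [-1.0,0,0.02],"turn": 0}

```text
time_s: 8.55
tcp_pos: [0.5589, -0.1039, 0.1056]
orientation: [-0.01, 0.603, 0.798, 0.009]
ft_force: [-4.2, 12.0, 11.0]
finger_gap: 0.489
```

Call:
apply_moves:
  steps:
    - {"jaw": 0.49,"travel": [-0.3,0,0.02],"turn": 0}
    - {"jaw": 0.49,"travel": [-0.5,0,0.02],"turn": 0}
    - {"jaw": 0.49,"travel": [-0.5,0,0.02],"turn": 0}

```text
time_s: 8.85
tcp_pos: [0.5588, -0.1036, 0.1057]
orientation: [-0.014, 0.604, 0.797, 0.012]
ft_force: [-2.3, 10.6, 9.9]
finger_gap: 0.49
```

```bash
python3 - <<'E'
from h import *
s=go([.542,-.049,.13],16); print(s['ft_torque'],s['qvel'].round(3))
a=arm.read_camera('scene')[160:200,215:270]; a=cv2.convertScaleAbs(a,alpha=1.5,beta=0); save('scene9.png',cv2.resize(a,None,fx=14,fy=14,interpolation=cv2.INTER_NEAREST))
a=arm.read_camera('wrist')[100:330,140:380]; save('w9.png',cv2.resize(cv2.convertScaleAbs(a,alpha=1.4),None,fx=2.6,fy=2.6,interpolation=cv2.INTER_CUBIC))
S=cam('scene')
print(onz((215+476/14-.5,160+322/14-.5),.1,S),onz((215+658/14-.5,160+322/14-.5),.1,S))
E
```

```text
t 8.85 tcp [ 0.5588 -0.1036  0.1057] F [-2.3 10.6  9.9] gap 0.49 travel [ 5.8  -0.13 -2.22] turn -0.26 tilt z [-0.0075  0.035  -0.9994]
[ 1.79753153  0.44969173 -0.19391702] [ 0.002  0.     0.003 -0.003 -0.004  0.001]
[ 0.51367125 -0.04314661  0.1       ] [ 5.03496249e-01 -5.63779612e-05  1.00000000e-01]
```

View pics/scene9.png

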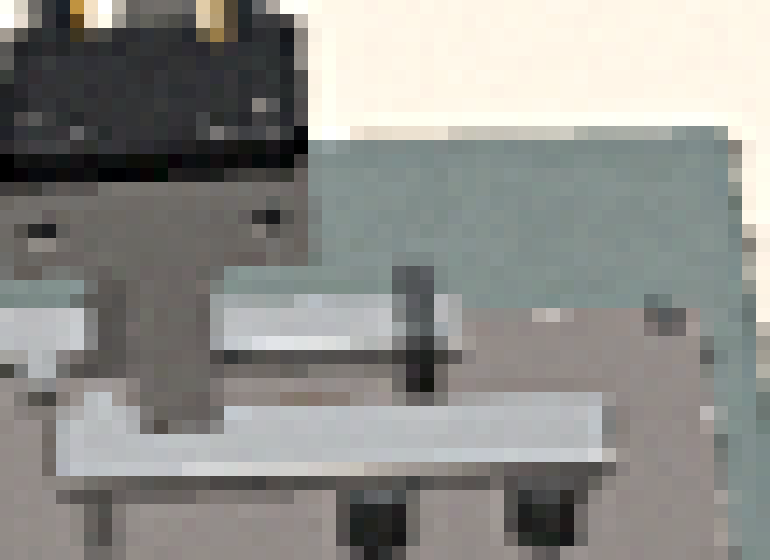

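View pics/w9.png

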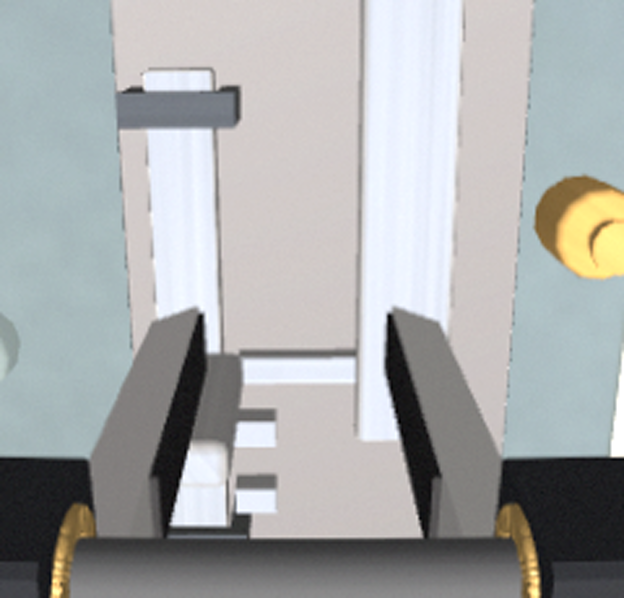

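```bash
python3 - <<'E'
from h import *
a=np.radians(16.3);ex=np.array([np.cos(a),np.sin(a)]);ey=np.array([-ex[1],ex[0]]);O=np.array([.5353,-.1305])
f=lambda p:np.round([(p[:2]-O)@ex*1e3,(p[:2]-O)@ey*1e3],1)
s=arm.read_state();C=cam('wrist',s)
zw=lambda u,v:((u+.5)/2.6-.5+140,(v+.5)/2.6-.5+100)
for n,u,z in [('tail',(179,70),.1),('staple -y top edge',(175,127),.105),('bar -y end',(380,440),.117),('bar left edge',(360,200),.117)]: print('now',n,f(onz(zw(*u),z,C)))
# earlier view, nominal pose
M=[.5407,-.044,.2401]; s1=dict(s); s1['tcp_pos']=np.array([.5407,-.0437,.2402]); s1['orientation']=np.array([-.0005,.609,.794,0]); s1['orientation']/=np.linalg.norm(s1['orientation'])
C1=cam('wrist',s1)
zw=lambda u,v:((u+.5)/3-.5+140,(v+.5)/3-.5+90)
for n,u,z in [('tail',(262,115),.1),('staple -y top edge',(268,279),.105),('bar -y end',(420,498),.126),('lug+y',(260,361),.15)]: print('then',n,f(onz(zw(*u),z,C1)))
E
```

```text
now tail [ 0.5 86.7]
now staple -y top edge [-0.4 72.8]
now bar -y end [51.8 -9.2]
now bar left edge [45.5 56.2]
then tail [  1.  135.9]
then staple -y top edge [ 0.9 74.5]
then bar -y end [57.7 -9.1]
then lug+y [ 1.  58.4]
```

The bolt has moved about 48–49 mm from a start of about 3 mm, so it looks to be at the stop. I'll push harder to confirm.

Call:
apply_moves:
  steps:
    - {"jaw": 0.49,"travel": [-0.5,0,0.05],"turn": 0}
    - {"jaw": 0.49,"travel": [-0.9,0,0.05],"turn": 0}
    - {"jaw": 0.49,"travel": [-1.2,0,0.05],"turn": 0}
    - {"jaw": 0.49,"travel": [-1.2,0,0.05],"turn": 0}
    - {"jaw": 0.49,"travel": [-1.2,0,0.05],"turn": 0}

```text
time_s: 9.45
tcp_pos: [0.5587, -0.1033, 0.1059]
orientation: [-0.022, 0.605, 0.796, 0.018]
ft_force: [-4.8, 23.7, 17.7]
finger_gap: 0.489
```

The force rose to 24 N with no motion, so this is the end stop. I'll ease off along +x with the catch still down, then lift.

Call:
apply_moves:
  steps:
    - {"jaw": 0.49,"travel": [0.2,0,0],"turn": 0}
    - {"jaw": 0.49,"travel": [0.5,0,-0.2],"turn": 0}
    - {"jaw": 0.49,"travel": [0.6,0,-0.6],"turn": 0}
    - {"jaw": 0.49,"travel": [0.7,0,-1.2],"turn": 0}
    - {"jaw": 0.49,"travel": [0.8,0,-2.2],"turn": 0}
    - {"jaw": 0.49,"travel": [1,0,-4],"turn": 0}
    - {"jaw": 0.49,"travel": [1.2,0,-6],"turn": 0}
    - {"jaw": 0.49,"travel": [1.5,0,-9],"turn": 0}
    - {"jaw": 0.49,"travel": [1.7,0,-12],"turn": 0}
    - {"jaw": 0.49,"travel": [1.7,0,-12],"turn": 0}

```text
time_s: 10.45
tcp_pos: [0.5577, -0.0939, 0.2308]
orientation: [-0.019, 0.605, 0.796, 0.02]
ft_force: [0.5, 0.2, -0.7]
finger_gap: 0.488
```

```bash
python3 - <<'E'
from h import *
go([.45,.25,.25],16)
a=arm.read_camera('scene')[130:240,155:285]; save('scene10.png',cv2.resize(a,None,fx=6,fy=5.4,interpolation=cv2.INTER_CUBIC))
a=arm.read_camera('wrist'); save('w10.png',a)
E
```

```text
t 10.45 tcp [ 0.5577 -0.0939  0.2308] F [ 0.5  0.2 -0.7] gap 0.488 travel [ 3.606e+01 -1.160e+00  3.000e-02] turn -0.49 tilt z [-0.0066  0.0547 -0.9985]
```

View pics/scene10.png

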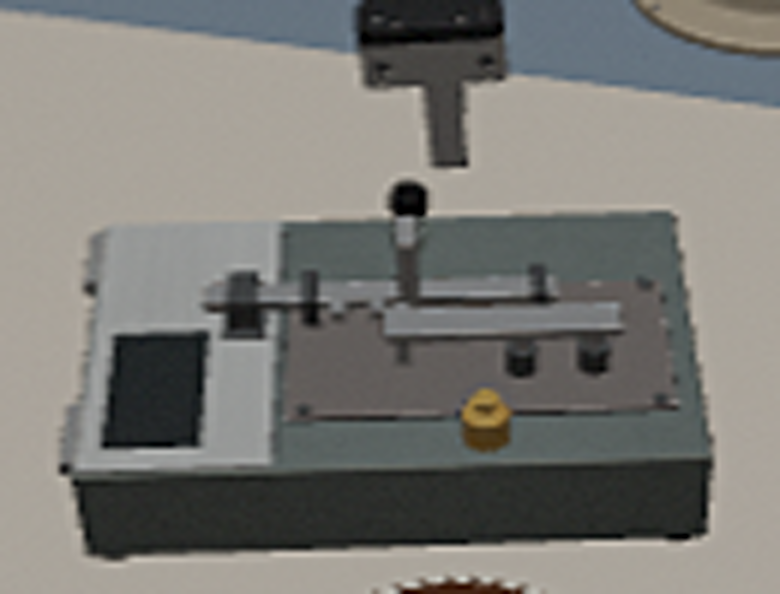

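View pics/w10.png

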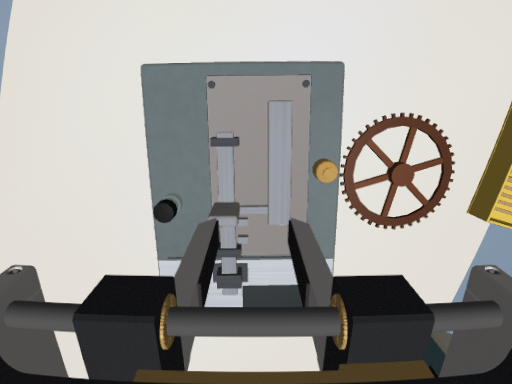

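```bash
python3 - <<'E'
from h import *
S=cam('scene'); a=np.radians(16.3);ex=np.array([np.cos(a),np.sin(a)]);ey=np.array([-ex[1],ex[0]]);O=np.array([.5353,-.1305])
zs=lambda u,v:((u+.5)/6-.5+155,(v+.5)/5.4-.5+130)
z0=lambda u,v:((u+.5)/6-.5+155,(v+.5)/6-.5+155)
f=lambda p:np.round([(p[:2]-O)@ex*1e3,(p[:2]-O)@ey*1e3],1)
print('lug',f(onz(z0(495,100),.15,S)),'->',f(onz(zs(405,233),.15,S)))
print('tail',f(onz(z0(643,166),.1,S)),'->',f(onz(zs(552,288),.1,S)))
i0=cv2.imread('pics/top0.png'); save('top1.png',arm.read_camera('top')); i1=cv2.imread('pics/top1.png')
for n,lo,hi,(x,y) in [('wt',(0,90,130),(90,200,255),(258,179)),]: pass
for n,(x,y) in [('wheel',(254,151)),('crank',(122,255)),('beaker',(121,204)),('jar',(376,190)),('brush',(390,238)),('wt',(259,179)),('vial',(284,222))]:
    w=22 if n not in('wt','vial') else 6
    A=i0[y-w:y+w,x-w:x+w]; r=cv2.minMaxLoc(cv2.matchTemplate(i1[y-w-8:y+w+8,x-w-8:x+w+8],A,cv2.TM_CCOEFF_NORMED)); print(n,'shift px',r[3][0]-8,r[3][1]-8,round(r[1],3))
E
```

```text
lug [ 1.5 51.6] -> [6.4 1.8]
tail [  4.9 135.1] -> [ 5.6 83.3]
wheel shift px 0 0 0.673
crank shift px 0 0 0.998
beaker shift px 0 0 0.989
jar shift px 0 0 0.996
brush shift px 0 0 0.997
wt shift px -8 2 0.463
vial shift px -2 7 0.59
```

```bash
python3 -c "
from h import *
print(arm.sign_off())"
```

```text
the job is handed in; nothing more can be done
None
```

I bolted the lid and handed the job in at about 10.6 s of the 32 s allowed. One fingertip held the catch bar down about 9 mm while the other pushed the lug until the bolt met its end stop. I then let the catch spring up and lifted clear.

**Last checks**
- **Bolt:** at the stop, the push force rose to about 24 N with no further movement. The camera puts its travel at 48–52 mm from a start of about 3 mm, and it shows through the keeper.
- **Catch:** the bar is back at its starting image position, so it is up. I did not measure its height any more finely than that.
- **Robot:** the force reads about zero and the gripper is well clear above the case.
- **Loose things:** in the top view, crank, beaker, jar and brush show no shift. The chain wheel also shows no shift, though the match was weak (0.67).
- **Vial and weight:** the top-view check failed for these two, I think because the arm was in the way. In the scene view both are where they started, by eye.

**What disagreed**
- **Fingertip height:** with the jaws half open, the fingertips touched about 11 mm behind the tool point, not 17 mm ahead of it as stated. I found the bar by force and camera instead.
- **Tool tilt:** the tool ended tilted about 3° from pushing against the stop.

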